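# Set out an electropolishing station

### The job

Set out the electropolishing station, everything standing upright: the large white cell centred on the stirrer's round plate with its cover centred on top of the cell, the small rinse cup on the bench midway between the stirrer and the blue specimen rack and in line with both, and the large bottle on the bench straight behind the stirrer (off the side opposite its knob, in line with its middle), leaving a gap of about 4 cm. Leave the small spare bottle and the glass dish where they are.

Things in the scene. Friction and masses are not known exactly. Their poses are not given: they have to be found in the camera images.
- stirrer: Compact magnetic stirrer, fixed: grey housing 44 mm high, round steel plate (94 mm across) on top, its face 50 mm above the bench. Origin on the bench under the plate's centre; z up; x points to its back, the front with the black knob (sticks out 14 mm) is on -x. From the origin the housing reaches 75 mm to front, 60 to back, 50 to each side. Turned up to 9 degrees from facing the robot.
- rack: Specimen rack, fixed: low blue block 100 x 90 mm (x, y) and 16 mm high holding five upright metal coupons (to 36 mm high). Origin on the bench under its centre, x, y along its sides, z up. It stands on the left or the right of the stirrer, 280 to 300 mm from it, centre to centre.
- cell: The large white plastic cell, loose: a round open cup 65 mm high, 60 mm outer diameter (63 mm at a collar around the lowest 13 mm), mouth 44 mm wide, 0.22 kg. Origin at the centre of its underside, z up through the mouth.
- cover: The cell's cover, loose: flat white disc of 66 mm diameter, 6 mm thick, with a grey cylindrical post in the middle of its top, 22 mm in diameter, rising to 40 mm above the underside (grip it by the post); flat below, so it simply rests on the cell's rim. 0.07 kg. Origin at the centre of its underside, z up along the post.
- cup: The small rinse cup, loose: round white open cup, 44 mm outer diameter, 50 mm high, mouth 34 mm wide, 0.09 kg. Origin at the centre of its underside, z up through the mouth.
- bottle: The large closed bottle among the loose ones, white: round body of 60 mm diameter, straight up to 74 mm, then a shoulder and a cap 47 mm wide; 100 mm high, 0.25 kg. Origin at the centre of its underside, z up. (The still larger bottles at the back edge and in the tub are stock, fixed.)
- spare_bottle: Small spare bottle, same shape, 36 mm in diameter and 66 mm high, loose, at the far side. To be left alone. Origin at the centre of its underside.
- dish: Small empty glass dish, 60 mm in diameter and 16 mm high, loose, at the far side. To be left alone. Origin at the centre of its underside.
Not all that is in view belongs to the job. What is shaped like the cell but black, green or yellow is not meant.

How it is judged:
By the outcome, as a careful person would: the job done as asked, in the order asked, and still so for the second after the job is handed in, with the robot touching nothing.
It also fails if it takes over 128 s, if anything falls off the work surface, if the arm or the gripper's body presses on something with over 40 N, if the wrist force passes 120 N, or if a joint passes its speed limit or range.

### The arm

A 6-joint arm with a two-finger parallel gripper is mounted at the origin on the work surface. World frame = base frame: x ahead of the robot, y to its left, z up, the work surface at z = 0. Lengths are in mm, angles in rad, forces in N, time in s.
With the tool pointing down it reaches from about 325 to 875 mm from the base axis. Payload 4.4 kg.
Tool frame: the origin (TCP) lies on the centre line of the jaws, within the pads' length; the fingertips stand ahead of it and the grasp point (between the pads) lies 6 mm ahead of it (ctrl.tcp_to_tips is the z of the fingertips in the tool frame, in mm); z points along the fingers, y is the line along which they close (so a half turn about z gives the same grasp; the last joint's range is limited). The gripper opens to 85 mm and grips with 20 to 120 N. Pads are 22 mm wide; open, the fingers measure 114 mm over their backs; the gripper's body (76 mm by 85 mm) begins 54 mm behind the grasp point. The pads swing forward as they close: fully open they stand 13 mm farther back than shut.
Start: joints at [-1.454, 0.207, 1.542, -0, 1.393, -0.15], TCP at [152.138, -554.51, 256.282] pointing down, gripper open.
Joint ranges: [-2.73, 2.73], [-0.86, 2.22], [0.23, 2.46], [-1.11, 4.25], [0.08, 2.63], [-2.82, 2.82]. Speed limits (rad/s): [2.79, 2.79, 3.14, 3.14, 3.14, 3.14].

### API

Orientations are given as a 3x3 rotation matrix whose columns are the frame's x, y, z axes.
In Python, from plant import ctrl, sensors, optics gives the robot as it stands. Calls block until the motion is done:
- ctrl.move_ptp(position, orientation): joint-space move of the TCP to a pose.
- ctrl.move_l(position, rot=None, vel=150, threshold=None): straight line of the TCP; rot=None keeps the orientation; vel is the mean speed in mm/s. With threshold (N) it stops when the force on the tool has changed by that much, and returns True; else False.
- ctrl.set_joints(angles): joint-space move.
- ctrl.gripper_to(opening, force=None): finger opening in mm; force is the grip in N (None keeps the last); returns when the fingers have stopped.
- ctrl.hold(seconds).
- ctrl.solve_ik(position, orientation): joint angles nearest the present ones, or None.
- sensors.read_state(): the state.
- optics.grab_frame(name): name is "scene" or "top"; returns (picture, depth): 420x560x3 uint8, red, green, blue; 420x560 float32, mm along the optical axis (not along the pixel's ray), 0 where there is no reading.
- optics.camera_params(name): a dict with "mtx" (3x3 intrinsics, pixels), "k1" (the pictures are not rectified: a ray, as slopes to the right and down, at radius r is drawn at 1 + k1 r^2 times it, then the intrinsics apply), "R" (3x3) and "t" (3): a world point X has camera coordinates R X + t. Camera axes: x right, y down, z forward; pixel columns grow to the right and rows downward; lengths in mm; the calibration is good to about 2 mm. A picture is of the moment at which its call begins. camera_params takes no time and is no camera call.
A pose or a line that the arm cannot do raises ctrl.MotionError and nothing moves.
- ctrl.finish_job(): hands the job in; it is judged then, once.
The state is a dict: "t": time; "q": joint angles; "qvel": joint speeds; "tau": joint torques, N m; "eef_pos": TCP position; "eef_rot": TCP orientation; "force": force on the tool from outside, world axes, zero at the start; "wrist_torque": the same for the moment, N m; "grip_width": finger opening in mm; "grasp_force": force on a finger pad.
Only numpy, scipy, OpenCV 4.12 (cv2) and the standard library are available. Lean on these libraries where they do the work, as an engineer would, in place of code of your own. Each camera call takes 0.05 s, during which the arm holds its last target. There are 200 camera calls.

## Working session

There is one attempt and no reset: what is moved stays moved. The work goes in short steps, each a Python script; the robot and the scene stay as the last script left them, time stands still between calls to the robot, and variables do not carry over. Pictures are saved under pics/ and viewed, at most 14 in all, crops included, and the job is handed in when it is done.

```bash
ls; mkdir -p pics; python3 - <<'E'
from plant import ctrl,sensors,optics
import cv2,numpy as np
for n in("scene","top"):
    p,d=optics.grab_frame(n); cv2.imwrite(f"pics/{n}0.png",p[...,::-1]); np.savez(f"{n}0.npz",p=p,d=d)
    print(n,optics.camera_params(n))
print(ctrl.tcp_to_tips,sensors.read_state()["t"])
E
```

```text
pics
scene {'mtx': array([[437.09895166,   0.        , 282.32426975],
       [  0.        , 437.09895166, 208.84646404],
       [  0.        ,   0.        ,   1.        ]]), 'k1': -0.02121629748894799, 'R': array([[-0.77199558,  0.63542588,  0.01602411],
       [ 0.4797846 ,  0.59906843, -0.64103335],
       [-0.41692871, -0.4871868 , -0.76734573]]), 't': array([ 459.99677914, -280.39853309, 1178.92539418])}
top {'mtx': array([[449.99391305,   0.        , 283.23722315],
       [  0.        , 449.99391305, 219.22785855],
       [  0.        ,   0.        ,   1.        ]]), 'k1': -0.1518473898808175, 'R': array([[-0.01200875, -0.99980864, -0.01544226],
       [-0.98558385,  0.0144415 , -0.16857022],
       [ 0.16876098,  0.01319532, -0.98556868]]), 't': array([  17.76820171,  603.42287134, 1077.72777438])}
25.0 0.1
```

View pics/scene0.png

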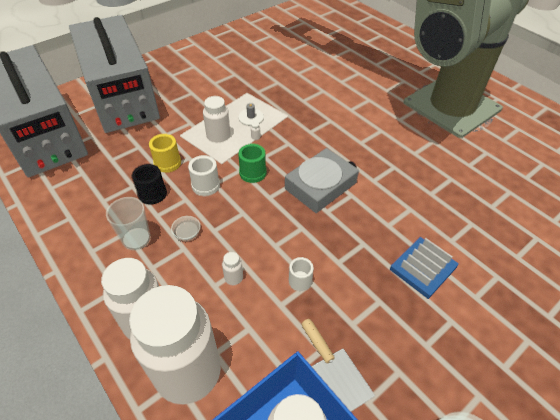

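View pics/top0.png

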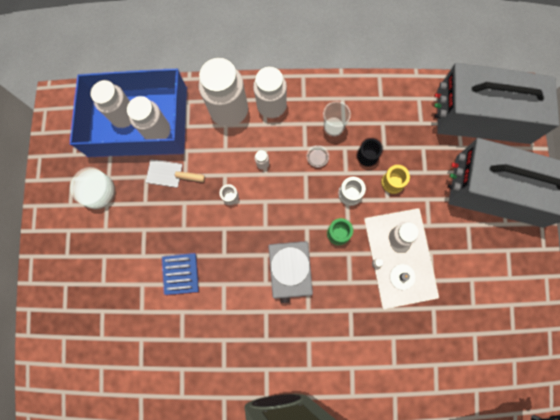

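Scene: the candidates are listed below, as top pixel / scene pixel.
- **Cell:** white cup (352,190)/(204,175). The black (370,152), yellow (396,180) and green (340,231) cups have the wrong colour, and the glass beaker (335,120) is not it either.
- **Rinse cup:** (229,194)/(301,274).
- **Bottle:** (405,233)/(216,120) on the sheet. Not meant are the spare (262,158), the tiny item (378,263) and the stock bottles.
- **Cover:** (402,278)/(251,115).
- **Stirrer:** plate (290,266), knob at (285,299).
- **Rack:** (180,273), on the left.

Next I measure them and check in one close crop.

```bash
cat > h.py <<'E'
import numpy as np,cv2
from plant import ctrl,sensors,optics
def grab(n):
    p,d=optics.grab_frame(n); return p,d,optics.camera_params(n)
def cloud(d,c):
    v,u=np.mgrid[:420,:560]; uv=np.stack([u,v],-1).reshape(-1,1,2).astype(float)
    s=cv2.undistortPoints(uv,c["mtx"],np.array([c["k1"],0,0,0.])).reshape(420,560,2)
    P=np.dstack([s,np.ones((420,560))])*d[...,None]
    W=(P-c["t"])@c["R"]; W[d<=0]=np.nan
    return W
def circ(W,xy,r,z0,z1):
    m=(np.hypot(W[...,0]-xy[0],W[...,1]-xy[1])<r)&(W[...,2]>z0)&(W[...,2]<z1)
    q=W[m][:,:2].astype(np.float32)
    if len(q)<5: return None
    (x,y),rr=cv2.minEnclosingCircle(q)
    return np.round([x,y,rr,len(q),np.median(W[m][:,2])],1)
E
cat > m.py <<'E'
from h import *
class O:pass
px=dict(cell=(352,188),cover=(404,277),post=(404,277),cup=(229,193),bottle=(405,230),plate=(290,266),green=(340,231),black=(370,152),yellow=(396,180),tiny=(378,263),spare=(262,157),dish=(318,157))
zr=dict(cell=(57,72),cover=(3,12),post=(34,46),cup=(43,56),bottle=(93,106),plate=(48,54),green=(50,80),black=(50,80),yellow=(50,80),tiny=(5,60),spare=(58,75),dish=(5,25))
rr=dict(cell=38,cover=42,post=20,cup=30,bottle=34,plate=60,tiny=20,spare=25)
Ws={}
for n in("top","scene"):
    z=np.load(n+"0.npz"); Ws[n]=cloud(z["d"],optics.camera_params(n))
for k,(u,v) in px.items():
    w=np.nanmedian(Ws["top"][v-3:v+4,u-3:u+4].reshape(-1,3),0)
    print(k,w.round(),*[circ(Ws[n],w,rr.get(k,40),*zr[k]) for n in Ws])
for n in Ws:
    W=Ws[n]; p=np.load(n+"0.npz")["p"].astype(int)
    w=Ws["top"][266,290]
    m=(np.hypot(W[...,0]-w[0],W[...,1]-w[1])<110)&(W[...,2]>38)&(W[...,2]<47)
    print(n,"housing",cv2.minAreaRect(W[m][:,:2].astype(np.float32)))
    w=Ws["top"][273,180]
    m=(np.hypot(W[...,0]-w[0],W[...,1]-w[1])<90)&(W[...,2]>12)&(W[...,2]<20)&(p[...,2]>p[...,0]+50)
    print(n,"rack",cv2.minAreaRect(W[m][:,:2].astype(np.float32)),np.median(W[m][:,2]))
a=cv2.imread("pics/top0.png")[140:320,220:450]; b=cv2.imread("pics/scene0.png")[80:260,130:360]
cv2.imwrite("pics/c1.png",cv2.resize(np.vstack([a,b]),None,fx=1.66,fy=1.66,interpolation=2))
E
python3 m.py
```

```text
cell [ 691. -172.   12.] [ 679.6 -166.7   29.5  174.    64. ] [ 681.  -165.6   31.   273.    63.1]
cover [ 454. -291.   39.] [ 453.5 -290.7   40.8  389.     5.6] [ 452.7 -290.2   39.7  248.     5.5]
post [ 454. -291.   39.] [ 456.8 -294.6   11.1   62.    38.8] [ 458.6 -293.7   11.4   48.    39. ]
cup [684. 153.   7.] [675.8 150.3  22.2  97.   48.6] [677.6 151.7  22.8 213.   48.2]
bottle [ 565. -284.   99.] [ 559.4 -292.4   23.8  282.    98.7] [ 563.9 -290.3   23.8  224.    97.6]
plate [486.  -6.  49.] [484.8 -10.2  55.9 788.   49.9] [488.4  -4.   47.8 879.   49.2]
green [ 577. -136.   12.] [ 573.  -133.7   30.2  231.    63.4] [ 575.8 -131.5   30.9  386.    62.3]
black [ 791. -225.   12.] [ 783.6 -220.    31.2  250.    62.5] [ 787.4 -217.6   31.8  444.    62.4]
yellow [ 711. -290.   13.] [ 709.4 -282.7   30.2  261.    63. ] [ 711.6 -282.7   31.1  371.    61.4]
tiny [ 491. -226.   40.] [ 494.1 -227.9   12.2   89.    36.2] [ 495.6 -225.6   11.8  139.    28.2]
spare [763.  62.  65.] [768.   64.6  14.6  99.   64.7] [770.   66.2  14.3 188.   64.5]
dish [780. -85.   2.] [781.  -79.9  32.7 181.   11.4] [782.6 -82.6  30.2 283.   12.2]
top housing ((472.279052734375, -6.5346832275390625), (147.0744171142578, 100.03184509277344), 4.238266468048096)
top rack ((471.62396240234375, 279.04461669921875), (97.194091796875, 88.17230224609375), 5.242186546325684) 15.662938316620338
scene housing ((481.31585693359375, -4.40643310546875), (136.42176818847656, 100.01359558105469), 3.4964139461517334)
scene rack ((475.4283752441406, 280.7990417480469), (100.79216003417969, 88.18891906738281), 4.748180389404297) 14.672440275176026
```

View pics/c1.png

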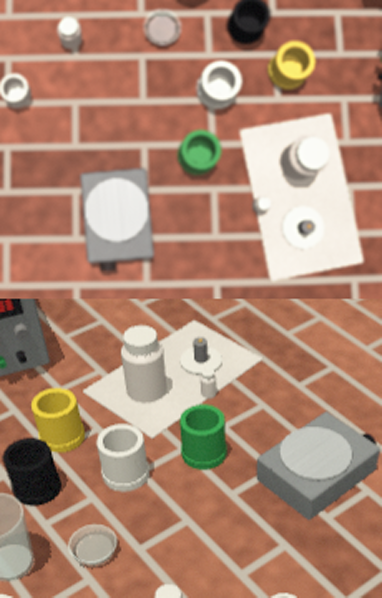

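The crop confirms the choices: the white collared cup, the large bottle and the cover with its grey post on the sheet. The two cameras agree to 2–4 mm, so I use their average. First move: the cell, with a cross-grip to centre it.

```bash
cat >> h.py <<'E'
def rot(deg):
    best=None; q=np.array(sensors.read_state()["q"]); a=np.radians(deg)
    c,s=np.cos(a),np.sin(a)
    return np.array([[-s,c,0],[c,s,0],[0,0,-1.]])
def R4(xyz,deg):
    q=np.array(sensors.read_state()["q"]); o=[]
    for d in(deg,deg+180):
        k=ctrl.solve_ik(xyz,rot(d))
        if k is not None:o.append((np.abs(np.array(k)-q).max(),d))
    return rot(min(o)[1])
def over(xy,z,deg):
    p=[xy[0],xy[1],z]; ctrl.move_ptp(p,R4(p,deg))
def pick(xy,g,deg,opening,lift,force=40,cross=None):
    """grasp point height g above bench; cross: first squeeze at this angle, to centre"""
    for i,d in enumerate([cross,deg] if cross is not None else [deg]):
        ctrl.gripper_to(opening) if i==0 else None
        over(xy,g+6+(60 if i else 100),d)
        print("touch",ctrl.move_l([xy[0],xy[1],g+6],vel=100,threshold=8))
        ctrl.gripper_to(0,force); s=sensors.read_state()
        print("width",round(s["grip_width"],1),"F",round(s["grasp_force"],1))
        if cross is not None and i==0:
            ctrl.gripper_to(opening); ctrl.move_l([xy[0],xy[1],g+66],vel=200)
    ctrl.move_l([xy[0],xy[1],lift],vel=150)
def place(xy,z,deg,up,opening):
    """z = TCP height at which the object's underside should touch"""
    over(xy,up,deg)
    ctrl.move_l([xy[0],xy[1],z+12],vel=120)
    hit=ctrl.move_l([xy[0],xy[1],z-4],vel=20,threshold=3)
    s=sensors.read_state(); print("hit",hit,"TCP",np.round(s["eef_pos"],1),"exp z",z,"w",round(s["grip_width"],1))
    ctrl.gripper_to(opening); ctrl.move_l([xy[0],xy[1],up],vel=150)
    print("t",round(sensors.read_state()["t"],1))
E
python3 - <<'E'
from h import *
pick((680.3,-166.2),36,70,85,200,cross=-20)
place((487.7,-4.8),42+50,70,220,85)
over((458,-294),250,150)
for n in("scene","top"):
    p,d,c=grab(n); W=cloud(d,c); cv2.imwrite(f"pics/{n}1.png",p[...,::-1])
    print(n,"cell",circ(W,(487,-5),40,107,122),"plate",circ(W,(487,-5),52,48,54))
E
```

```text
touch False
width 60.4 F 44.0
touch False
width 58.2 F 43.8
hit True TCP [487.7  -4.8  93.5] exp z 92 w 57.9
t 12.8
scene cell [487.8  -4.1  30.5 322.  113.1] plate [489.4  -4.3  47.4 382.   49.5]
top cell [485.6  -5.5  29.9 242.  113.8] plate [483.9  -4.7  48.2 405.   49.8]
```

```bash
python3 -c "
import cv2,numpy as np
a=cv2.imread('pics/scene1.png')[90:230,250:390];b=cv2.imread('pics/top1.png')[200:340,220:360]
cv2.imwrite('pics/c2.png',cv2.resize(np.hstack([a,b]),None,fx=2.8,fy=2.8))"
```

```text
(no output)
```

View pics/c2.png

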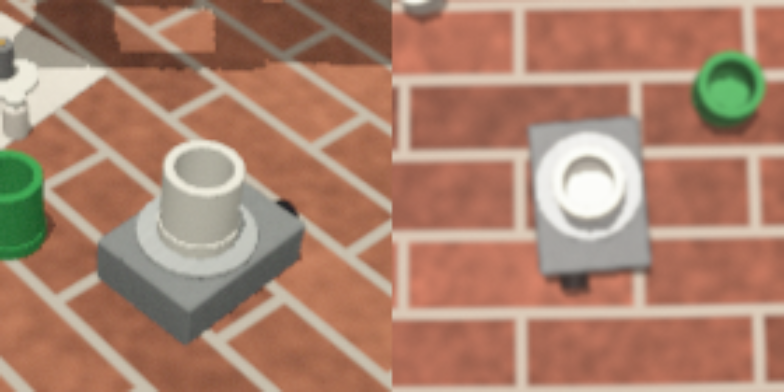

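The cell stands upright and looks centred on the plate, at about (195,190) in the left crop and (588,187) in the right. Next is the cover.

```bash
python3 - <<'E'
from h import *
pick((457.7,-294.2),30,150,45,230,cross=60)
place((487.7,-4.8),36+115,90,230,45)
over((676.7,151),200,70)
for n in("scene","top"):
    p,d,c=grab(n); W=cloud(d,c); cv2.imwrite(f"pics/{n}2.png",p[...,::-1])
    print(n,"post",circ(W,(487,-5),20,148,160),"disc",circ(W,(487,-5),40,117,126),"cell",circ(W,(487,-5),40,80,100))
a=cv2.imread('pics/scene2.png')[90:230,250:390];b=cv2.imread('pics/top2.png')[200:340,220:360]
cv2.imwrite('pics/c3.png',cv2.resize(np.hstack([a,b]),None,fx=2.8,fy=2.8))
E
```

```text
touch False
width 21.0 F 39.1
touch False
width 20.9 F 39.3
hit True TCP [487.7  -4.8 152.1] exp z 151 w 20.4
t 26.4
scene post None disc None cell None
top post [485.5  -6.   10.7  73.  153.9] disc [485.6  -5.7  32.9 521.  120.2] cell None
```

View pics/c3.png

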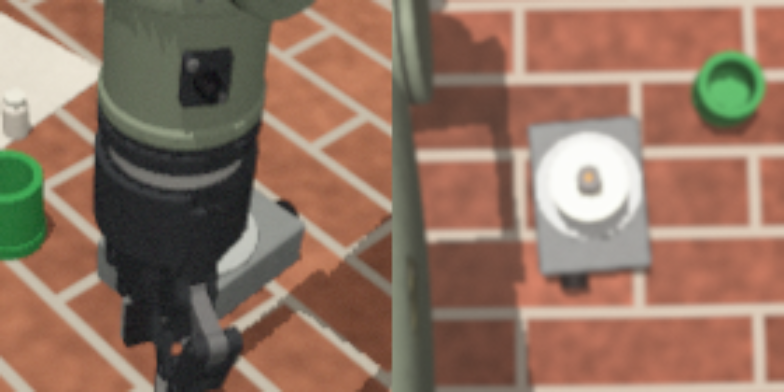

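The top view shows the cover on the cell, post at (588,180). Its disc is at (485.6,-5.7) and the cell rim was at (485.6,-5.5), so it is centred. The arm hides it in the scene view. Now the cup and the bottle, in that order.

```bash
python3 - <<'E'
from h import *
pick((677.4,151),28,70,75,150,cross=-20)
place((481.5,137.6),34,90,150,75)
ctrl.gripper_to(85)
over((481.5,100),280,90); over((563,-291),260,90)
pick((563.3,-291.2),51,90,85,190,cross=0)
place((618.3,4.0),57,94,200,85)
ctrl.set_joints([-1.454,0.207,1.542,0,1.393,-0.15])
for n in("scene","top"):
    p,d,c=grab(n); W=cloud(d,c); cv2.imwrite(f"pics/{n}3.png",p[...,::-1])
    for k,a in dict(disc=((487,-5),40,117,126),cup=((481,138),40,43,56),bottle=((618,4),40,93,106),spare=((769,65),25,58,75),dish=((781,-80),40,5,25)).items(): print(n,k,circ(W,*a))
    m=(np.hypot(W[...,0]-475,W[...,1]-280)<90)&(W[...,2]>12)&(W[...,2]<20)&(p[...,2].astype(int)>p[...,0].astype(int)+50)
    print("rack",cv2.minAreaRect(W[m][:,:2].astype(np.float32)))
E
```

```text
touch False
width 43.4 F 41.0
touch False
width 43.5 F 40.9
hit True TCP [481.5 137.6  35.3] exp z 34 w 43.3
t 38.8
touch False
width 59.2 F 42.5
touch False
width 59.0 F 42.5
hit True TCP [618.2   4.   58.5] exp z 57 w 59.1
t 53.1
scene disc [488.   -5.5  34.6 467.  120. ]
scene cup [481.8 137.6  23.  177.   48.2]
scene bottle [617.7   4.   24.9 375.   98.8]
scene spare [770.4  65.6  14.4 187.   65. ]
scene dish [782.4 -83.2  30.7 279.   12.6]
rack ((475.3428649902344, 280.950439453125), (101.7761001586914, 88.3907699584961), 4.425390720367432)
top disc [485.7  -5.8  32.9 516.  120.4]
top cup [479.4 137.1  21.9 103.   48.3]
top bottle [615.3   2.9  23.4 288.   99.1]
top spare [767.7  64.5  14.2  98.   64.4]
top dish [779.8 -84.7  30.4 192.   11.3]
rack ((471.7589416503906, 279.1141052246094), (97.26173400878906, 87.27371215820312), 5.594780921936035)
```

View pics/scene3.png

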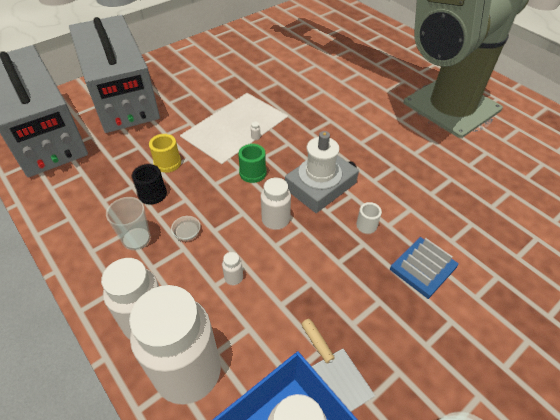

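View pics/top3.png

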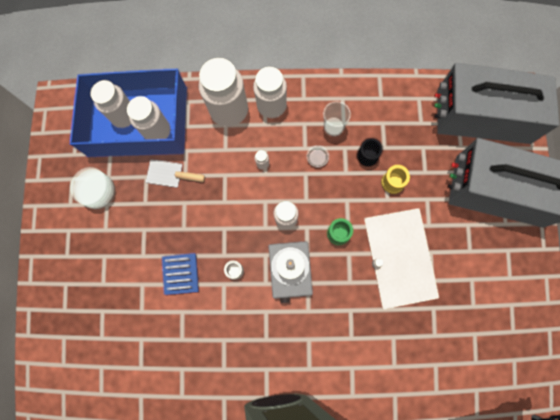

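Both views show everything upright and in place. The cell with its cover is on the plate at top (290,266), the cup at (233,270) between stirrer and rack, and the bottle at (286,214) behind the stirrer. The spare bottle and dish have not moved.

```bash
python3 -c "
from plant import ctrl
print(ctrl.finish_job())"
```

```text
the job is handed in; nothing more can be done
None
```

The station is set out as asked and handed in at about 55 s: the final camera check showed every piece upright within a few mm of its target, and the spare bottle and dish where they were.

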